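Restock the soldering caddy

ROBOT

A 7-joint arm with a two-finger parallel gripper is mounted at the origin on a cart in front of the work surface, level with it; the furniture and walls round the work are solid. World frame = base frame: x ahead of the robot, y to its left, z up, the work surface at z = 0. Lengths are in m, angles in rad, forces in N, time in s.
With the tool pointing down it reaches from about 0.4 to 0.875 m from the base axis. Payload 6.5 kg.
Tool frame: the origin (TCP) lies between the finger pads; the fingertips stand 14 mm ahead of it and the grasp point (between the pads) lies 5 mm behind it (bot.finger_overhang is the distance from the TCP to the fingertips, in m); z points along the fingers, y is the line along which they close (so a half turn about z gives the same grasp; the last joint's range is limited). The gripper opens to 85 mm and grips with 20 to 120 N. Pads are 22 mm wide; open, the fingers measure 114 mm over their backs; the gripper's body (76 mm by 85 mm) begins 54 mm behind the grasp point. The pads swing forward as they close: fully open they stand 13 mm farther back than shut.
Start: joints at [1.207, 0.536, -0.004, 1.538, 0.003, 1.067, -0.071], TCP at [0.191, -0.621, 0.214] pointing down, gripper open.
Joint ranges: [-2.7, 2.7], [-0.37, 2.16], [-1.27, 1.26], [0.24, 2.4], [-1.31, 4.45], [0.19, 1.91], [-2.76, 2.76]. Speed limits (rad/s): [2.39, 2.39, 3.14, 3.14, 3.14, 3.14, 3.14].

INTERFACE

Orientations are given as a unit quaternion [w, x, y, z].
In Python, from workcell import bot gives the robot as it stands.
- The arm moves only by the shell command python3 -m jog 'ROWS'. ROWS is JSON, a list of rows, each an object with "offset": the shift along the tool's x, y, z in m, a list of three; "turn": the turn about the tool's z in degrees; "hand": the closure, from 0 (fully open) to 1 (shut). In form: [{"offset": [tx, ty, tz], "turn": turn, "hand": hand}, ...]. A call has 1 to 10 rows; each row is the pose to reach, as a shift and turn from the pose commanded when the call began, along the tool's axes at that moment; what a row does not reach only later rows make up. A row lasts 1/12 s, in which the tool goes at most 41.7 mm and 7.16 degrees, less where a joint would pass 70% of its speed; a pose out of reach is approached as far as the arm can. A call with a gripper value outside its range is refused whole. The fingers move at their own pace and stop on an object; the grip force is fixed at half the most. Time passes only in rows, so rows that repeat a pose let the fingers close. It gives the time, the measured TCP pose, the force, the opening and the grip force at its end, in the units of the state.
- bot.get_state(): the state, without advancing time (a new reading comes with each control period).
- bot.camera(name): name is "side" or "top" or "wrist"; returns a dict with "color" (400x640x3 uint8, red, green, blue), "fx", "fy", "cx", "cy" (pixels), "k1" (the pictures are not rectified: a ray, as slopes to the right and down, at radius r is drawn at 1 + k1 r^2 times it, then the intrinsics apply), "R" (3x3) and "t" (3): a world point X has camera coordinates R X + t. Camera axes: x right, y down, z forward; pixel columns grow to the right and rows downward; lengths in m; the calibration is good to about 2 mm. A picture is of the moment at which its call begins. There is no depth.
- bot.finish_job(): hands the job in; it is judged then, once.
The state is a dict: "time": time; "joint_pos": joint angles; "qvel": joint speeds; "joint_efforts": joint torques, N m; "ee_pos": TCP position; "tool_rot": TCP orientation; "force": force on the tool from outside, world axes, zero at the start; "wrist_torque": the same for the moment, N m; "opening": finger opening in m; "gripper_force": force on a finger pad.
Only numpy, scipy, OpenCV 4.12 (cv2) and the standard library are available. Lean on these libraries where they do the work, as an engineer would, in place of code of your own. Each camera call takes 0.05 s, during which the arm holds its last target. There are 200 camera calls.

TASK

Of the things around the black caddy at the front of the bench, put away in it those that belong there: the jar upright in the widest round well, the small bottle upright in the middle-sized well, the larger capacitor upright in the narrowest well, and the tweezers lying flat between the rails of the long rest, along it, either way round. Leave the tall bottle and the smaller capacitor standing where they are, and let go of everything.

Things in the scene. Friction and masses are not known exactly. Their poses are not given: they have to be found in the camera images.
- jar_mid (a point): squat yellow plastic jar with a ribbed screw lid; 52 mm tall, body 46 mm across, lid 50 mm across over the top 12 mm; 35 to 50 g. Point: its centre, 26 mm above its base; z up through the lid. Stands upright and loose on the worktop beside the caddy. (The only jar near the caddy; things at the back of the bench play no part.)
- small_bottle_mid (a point): small round dropper bottle with a fine nozzle, the smaller of the two bottles; 82 mm tall with the nozzle, straight body 33 mm across up to about 45 mm; 45 to 70 g. Point: its centre line, 41 mm above its base; z up. Stands upright and loose on the worktop beside the caddy.
- large_capacitor_mid (a point): plain upright can capacitor, the larger of the two; 22 mm across, 34 mm tall; about 15 g. Point: its centre, 17 mm above its base; z up. Stands upright and loose on the worktop beside the caddy.
- tweezers_mid (a point): slim pointed steel tweezers, lying flat beside the caddy; 125 mm long, 12 to 14 mm wide and 9 mm thick in the middle; about 20 g. Point: middle of the length, half-way up (4.5 mm above its underside); y along the length, z up. Rigid; take across the middle.
- tall_bottle_mid (a point): taller round dropper bottle; 117 mm tall, 46 mm across; does not belong in the caddy. Point: its centre line, 58.5 mm above its base. Stands upright and loose on the worktop beside the caddy.
- small_capacitor_mid (a point): smaller can capacitor; 16 mm across, 26 mm tall; does not belong in the caddy. Point: its centre, 13 mm above its base. Stands upright and loose on the worktop beside the caddy.
- wide_well: squarish grey insert, 76 x 80 x 22 mm, fixed in the caddy's far row, one of three side by side in any order, 82 mm apart; in its middle one round blind well, the widest of the three: 66 mm across, 16 mm deep. Origin: centre of the insert's underside (4 mm above the worktop); the well's floor is 6 mm and its mouth 22 mm above it; z up, y along the row. For the jar.
- middle_well: squarish grey insert, 76 x 80 x 22 mm, fixed in the caddy's far row, one of three side by side in any order, 82 mm apart; in its middle one round blind well, the middle-sized of the three: 50 mm across, 16 mm deep. Origin: centre of the insert's underside (4 mm above the worktop); the well's floor is 6 mm and its mouth 22 mm above it; z up, y along the row. For the small bottle.
- narrow_well: squarish grey insert, 76 x 80 x 22 mm, fixed in the caddy's far row, one of three side by side in any order, 82 mm apart; in its middle one round blind well, the narrowest of the three: 38 mm across, 16 mm deep. Origin: centre of the insert's underside (4 mm above the worktop); the well's floor is 6 mm and its mouth 22 mm above it; z up, y along the row. For the large capacitor.
- tweezer_rest: long grey insert, 54 mm (x) by 156 mm (y) by 22 mm, fixed in the caddy's near row. On its flat deck rails and end stops 8 mm high frame a bed 30 mm wide (x) and 145 mm long (y); the middle 69 mm of the length has no rails. Origin: centre of the underside (4 mm above the worktop); the deck is 22 mm above that; z up.

How it is judged:
At the end, for the whole second after the job is handed in: Jar, small bottle and larger capacitor stand upright on their own well's floor (within 4 mm; 12 mm sideways); tweezers lie on the deck between the rails (12 mm across, 14 mm along, 0.15 rad); all released, at rest; tall bottle and smaller capacitor upright, within 15 mm of their start (horizontal distance between jar_mid and wide_well below 0.012 m and z of jar_mid in the frame of wide_well below 0.036 m and angle between each of jar_mid, small_bottle_mid, large_capacitor_mid, tall_bottle_mid, small_capacitor_mid's own z axis and vertical below 0.12 rad and linear speed of each of jar, small_bottle, large_capacitor, tweezers below 0.02 m/s and horizontal distance between small_bottle_mid and middle_well below 0.012 m and z of small_bottle_mid in the frame of middle_well below 0.051 m and horizontal distance between large_capacitor_mid and narrow_well below 0.012 m and z of large_capacitor_mid in the frame of narrow_well below 0.027 m and x of tweezers_mid in the frame of tweezer_rest between -0.012 and 0.012 m and y of tweezers_mid in the frame of tweezer_rest between -0.014 and 0.014 m and z of tweezers_mid in the frame of tweezer_rest between 0.022 and 0.0305 m and angle between the y axis of tweezers_mid and the y axis of tweezer_rest, either way round below 0.15 rad and distance of each of tall_bottle_mid, small_capacitor_mid from where it was at the start of the episode below 0.015 m); the robot touches nothing.
It fails at once if the tall bottle is shifted by more than 15 mm, or tipped (distance of tall_bottle_mid from where it was at the start of the episode above 0.015 m or angle between tall_bottle_mid's own z axis and vertical above 0.2 rad).
It fails at once if the small capacitor is shifted by more than 15 mm, or tipped (distance of small_capacitor_mid from where it was at the start of the episode above 0.015 m or angle between small_capacitor_mid's own z axis and vertical above 0.2 rad).
It also fails if it takes over 120 s, if anything falls off the work surface, if the arm or the gripper's body presses on something with over 40 N, if the wrist force passes 120 N, or if a joint passes its speed limit or range.

## Working session

There is one attempt and no reset: what is moved stays moved. The work goes in short steps, Python scripts to look and compute and a shell command to move; the robot and the scene stay as the last step left them, time stands still between calls to the robot, and variables do not carry over. Pictures are saved under pics/ and viewed, at most 18 in all, crops included, and the job is handed in when it is done.

```bash
mkdir -p pics
cat > h.py <<'E'
import numpy as np, cv2
from workcell import bot
def snap(n,f):
    c=bot.camera(n); cv2.imwrite(f'pics/{f}.png',c['color'][:,:,::-1]); np.savez(f'pics/{f}.npz',**c); return c
def load(f): return dict(np.load(f'pics/{f}.npz'))
def ray(c,u,v):
    K=np.array([[c['fx'],0,c['cx']],[0,c['fy'],c['cy']],[0,0,1.]])
    p=cv2.undistortPoints(np.array([[[u,v]]],float),K,np.array([float(c['k1']),0,0,0]))[0,0]
    R=c['R']; return -R.T@c['t'], R.T@np.array([p[0],p[1],1])
def at(c,u,v,z):
    o,d=ray(c,u,v); return o+d*(z-o[2])/d[2]
def px(c,X):
    K=np.array([[c['fx'],0,c['cx']],[0,c['fy'],c['cy']],[0,0,1.]],float)
    return cv2.projectPoints(np.array([X],float),cv2.Rodrigues(c['R'])[0],np.array(c['t'],float),K,np.array([float(c['k1']),0,0,0]))[0][0,0]
def crop(f,x,y,w,h,s):
    im=cv2.imread(f'pics/{f}.png')[y:y+h,x:x+w]; cv2.imwrite(f'pics/{f}_c{x}_{y}.png',cv2.resize(im,None,fx=s,fy=s,interpolation=2))
E
python3 - <<'E'
from h import *
for n in('top','side'):
    c=snap(n,n); print(n,-c['R'].T@c['t'],c['R'][2],c['fx'])
print(bot.get_state())
E
```

```text
top [ 0.22685319 -0.01986976  1.35301049] [ 0.2015469  -0.01237825 -0.97940065] 425.22724237005156
side [-0.21362774  1.12544244  0.7940006 ] [ 0.45367928 -0.75942155 -0.46631965] 501.2623260903656
{'time': 0.1, 'joint_pos': array([ 1.20680536,  0.53713798, -0.00444516,  1.53873794,  0.00260022,
        1.06729589, -0.07119166]), 'qvel': array([ 5.88434903e-05, -1.73981097e-03,  2.43048058e-03, -2.94226335e-03,
        1.11633880e-04,  5.57821263e-04, -3.71901601e-04]), 'joint_efforts': array([ 4.05947270e-03, -5.84567356e+01,  1.05250765e+00, -2.59776145e+01,
        1.26475227e-02,  4.56626527e-03,  4.39312953e-05]), 'ee_pos': array([ 0.19053472, -0.62083896,  0.21338401]), 'tool_rot': array([-7.67594211e-04,  9.88928868e-01,  1.48388260e-01, -1.72295765e-04]), 'force': array([-0.06769784,  0.08024108,  0.26278209]), 'wrist_torque': array([-0.06117554, -0.07137076,  0.03850189]), 'gripper_force': 0.0, 'opening': 0.08525401747687267}
```

View pics/top.png

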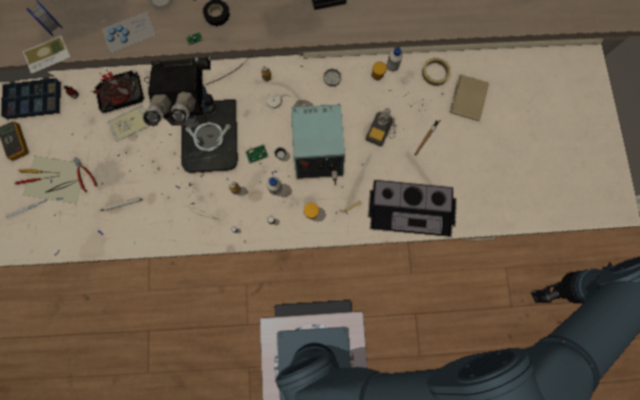

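View pics/side.png

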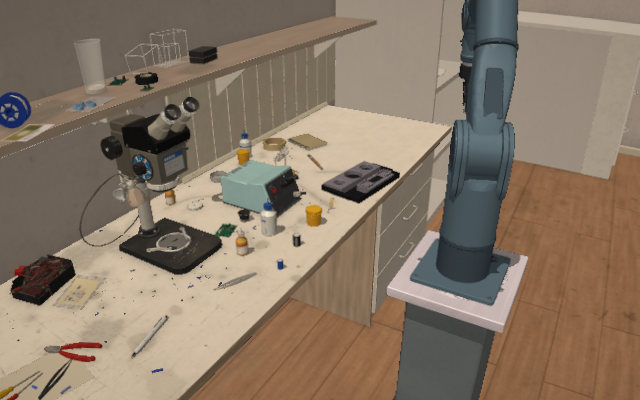

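Run:
```python
from h import *
crop('top',190,165,275,80,2.9); crop('side',200,150,210,150,3.8)
```

```text
(no output)
```

View pics/top_c190_165.png

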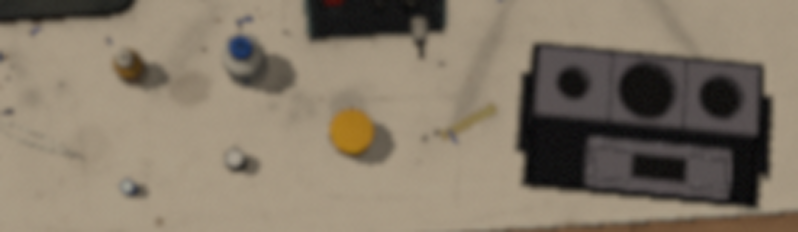

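View pics/side_c200_150.png

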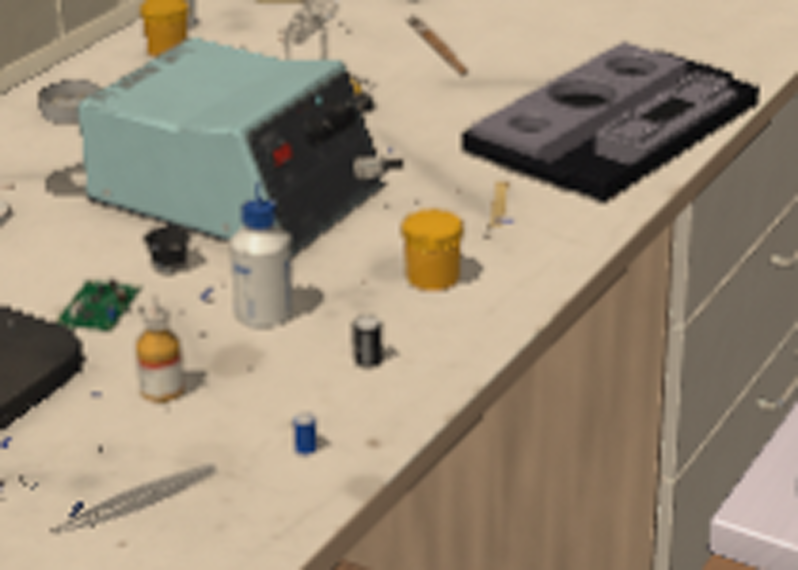

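Run:
```python
from h import *
t=load('top');s=load('side')
T=lambda n,x,y,z:print(n,'top',at(t,190+x/2.9,165+y/2.9,z).round(4)[:2])
S=lambda n,x,y,z:print(n,'side',at(s,200+x/3.8,150+y/3.8,z).round(4)[:2])
T('jar',352,132,.052);S('jar',433,224,.052)
T('amber',122,55,.08);S('amber',160,303,.08);S('amberbase',160,392,.0)
T('tall',240,46,.105);S('tall',258,205,.105)
T('lcap',236,157,.034);S('lcap',368,322,.034)
T('scap',128,186,.026);S('scap',305,420,.026)
for n,x,y in(('nw',573,83),('ww',646,90),('mw',720,97),('rest',658,168)):T(n,x,y,.026)
for n,x,y in(('nw',530,123),('ww',583,95),('mw',633,67),('rest',667,112)):S(n,x,y,.026)
S('twA',50,530,.0045);S('twB',215,467,.0045)
for p in((100,211),(120,205),(142,199)):print(at(t,*p,.0045))
print(at(s,150,335,.005))
```

```text
jar top [ 0.4654 -0.0204]
jar side [ 0.4689 -0.017 ]
amber top [0.5589 0.2189]
amber side [0.5547 0.2236]
amberbase side [0.5629 0.2233]
tall top [0.5542 0.0908]
tall side [0.5507 0.1046]
lcap top [0.4492 0.1067]
lcap side [0.4512 0.1093]
scap top [0.4261 0.226 ]
scap side [0.4277 0.2297]
nw top [ 0.5096 -0.2672]
ww top [ 0.4966 -0.347 ]
mw top [ 0.4836 -0.4279]
rest top [ 0.4093 -0.3506]
nw side [ 0.5119 -0.2642]
ww side [ 0.4965 -0.3417]
mw side [ 0.4827 -0.4228]
rest side [ 0.4123 -0.347 ]
twA side [0.5217 0.3957]
twB side [0.4682 0.283 ]
[0.51579516 0.66635004 0.0045    ]
[0.53160298 0.60088224 0.0045    ]
[0.54703681 0.52877743 0.0045    ]
[0.53688079 0.59835417 0.005     ]
```

```bash
cat >> h.py <<'E'
from scipy.spatial.transform import Rotation as Ro
def go(x,y,z,yaw=None):
    s=bot.get_state(); q=s['tool_rot']; R=Ro.from_quat([q[1],q[2],q[3],q[0]]).as_matrix()
    h=np.degrees(np.arctan2(R[1,0],R[0,0])); d=R.T@(np.array([x,y,z])-s['ee_pos'])
    t=0 if yaw is None else -((yaw-h+180)%360-180)
    print('t',round(s['time'],2),'pos',s['ee_pos'].round(4),'yaw',round(h,1),'F',s['force'].round(1),'open',round(s['opening'],4),'grip',round(s['gripper_force'],1),'j7',s['joint_pos'][6].round(2))
    print('OFFSET',d.round(4),'TURN',round(t,1))
E
python3 -c "
from h import *
print(bot.finger_overhang)
go(.467,-.0185,.15,80.1)"
```

```text
0.014
t 0.1 pos [ 0.1905 -0.6208  0.2134] yaw 17.1 F [-0.1  0.1  0.3] open 0.0853 grip 0.0 j7 -0.07
OFFSET [ 0.4411 -0.4946  0.0641] TURN -63.0
```

```bash
python3 -m jog '[{"offset":[0.01,-0.012,0],"turn":-3,"hand":0},{"offset":[0.035,-0.039,0],"turn":-9,"hand":0},{"offset":[0.06,-0.067,0],"turn":-16,"hand":0},{"offset":[0.085,-0.095,0],"turn":-23,"hand":0},{"offset":[0.11,-0.123,0],"turn":-30,"hand":0},{"offset":[0.135,-0.151,0],"turn":-37,"hand":0},{"offset":[0.16,-0.179,0],"turn":-44,"hand":0},{"offset":[0.185,-0.207,0],"turn":-51,"hand":0},{"offset":[0.21,-0.235,0.01],"turn":-58,"hand":0},{"offset":[0.235,-0.263,0.015],"turn":-63,"hand":0}]'
python3 -c "
from h import *
go(.467,-.0185,.15,80.1)"
```

```text
time: 0.93
ee_pos: [0.3382, -0.2992, 0.1987]
tool_rot: [-0.0, 0.764, 0.645, -0.0]
force: [1.3, 0.5, -0.3]
opening: 0.0855
gripper_force: 0.0
t 0.93 pos [ 0.3382 -0.2992  0.1987] yaw 80.4 F [ 1.3  0.5 -0.3] open 0.0855 grip 0.0 j7 0.35
OFFSET [0.2982 0.0802 0.0486] TURN 0.3
```

```bash
python3 -m jog '[{"offset":[0.035,0.01,0.005],"turn":0,"hand":0},{"offset":[0.073,0.02,0.01],"turn":0,"hand":0},{"offset":[0.111,0.03,0.015],"turn":0,"hand":0},{"offset":[0.149,0.04,0.02],"turn":0,"hand":0},{"offset":[0.187,0.05,0.03],"turn":0,"hand":0},{"offset":[0.225,0.06,0.04],"turn":0,"hand":0},{"offset":[0.263,0.07,0.045],"turn":0,"hand":0},{"offset":[0.29,0.078,0.048],"turn":0,"hand":0},{"offset":[0.298,0.08,0.048],"turn":0,"hand":0},{"offset":[0.298,0.08,0.048],"turn":0,"hand":0}]'
python3 -c "
from h import *
go(.467,-.0185,.042,80.1)
c=snap('wrist','w1'); print(-c['R'].T@c['t'],c['R'][2]); print(px(c,[.467,-.0185,.052]))"
```

```text
time: 1.77
ee_pos: [0.4689, -0.0186, 0.151]
tool_rot: [-0.001, 0.764, 0.645, 0.0]
force: [-0.8, -0.2, -0.6]
opening: 0.0856
gripper_force: 0.0
t 1.77 pos [ 0.4689 -0.0186  0.151 ] yaw 80.3 F [-0.8 -0.2 -0.6] open 0.0856 grip 0.0 j7 -0.45
OFFSET [-0.0004 -0.0019  0.109 ] TURN 0.2
[0.48062991 0.04665246 0.31159501] [-0.04488452 -0.25694129 -0.96538415]
[315.61895471 197.02797821]
```

View pics/w1.png

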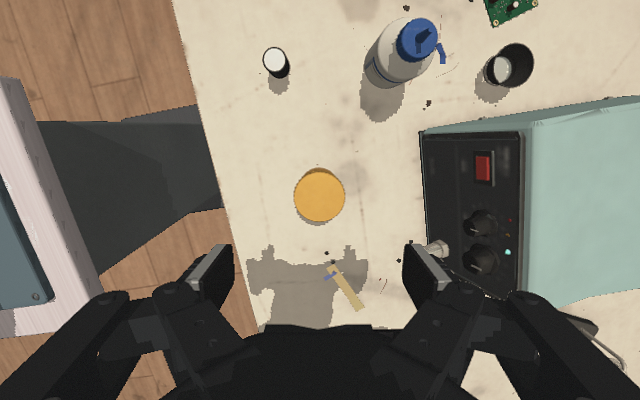

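```bash
python3 -c "
from h import *
c=load('w1')
print('jar',at(c,319,195,.052),'lcap',at(c,275,58,.034))
for z in(.02,.04,.06):print('knob',at(c,430,252,z))
j=at(c,319,195,.052); go(j[0],j[1],.042,80.1)"
```

```text
jar [ 0.47049036 -0.01708515  0.052     ] lcap [0.45195203 0.11070731 0.034     ]
knob [ 0.58180065 -0.11136325  0.02      ]
knob [ 0.57486152 -0.10052523  0.04      ]
knob [ 0.5679224 -0.0896872  0.06     ]
t 1.82 pos [ 0.4681 -0.021   0.1509] yaw 80.2 F [-0.1 -0.9 -0.2] open 0.0854 grip 0.0 j7 -0.45
OFFSET [0.0042 0.0018 0.1089] TURN 0.1
```

```bash
python3 -m jog '[{"offset":[0.003,0.002,0.03],"turn":0,"hand":0},{"offset":[0.003,0.002,0.065],"turn":0,"hand":0},{"offset":[0.003,0.002,0.095],"turn":0,"hand":0},{"offset":[0.003,0.002,0.109],"turn":0,"hand":0},{"offset":[0.003,0.002,0.109],"turn":0,"hand":0.3},{"offset":[0.003,0.002,0.109],"turn":0,"hand":1},{"offset":[0.003,0.002,0.109],"turn":0,"hand":1},{"offset":[0.003,0.002,0.109],"turn":0,"hand":1},{"offset":[0.003,0.002,0.109],"turn":0,"hand":1},{"offset":[0.003,0.002,0.109],"turn":0,"hand":1}]'
python3 -c "
from h import *
go(.4965,-.344,.14,80.1)"
```

```text
time: 2.65
ee_pos: [0.4716, -0.0189, 0.0431]
tool_rot: [0.001, 0.766, 0.643, 0.001]
force: [-0.5, 0.5, 0.4]
opening: 0.0124
gripper_force: 0.0
t 2.65 pos [ 0.4716 -0.0189  0.0431] yaw 80.0 F [-0.5  0.5  0.4] open 0.0124 grip 0.0 j7 -0.59
OFFSET [-0.3159  0.0809 -0.0968] TURN -0.1
```

```bash
python3 -c "
from h import *
snap('wrist','w2');snap('side','s2')
import cv2
a=cv2.imread('pics/w2.png');b=cv2.imread('pics/s2.png')[170:295,220:420]
cv2.imwrite('pics/m2.png',np.vstack([cv2.resize(a,(480,300)),cv2.resize(b,(480,300))]))"
```

```text
(no output)
```

View pics/m2.png

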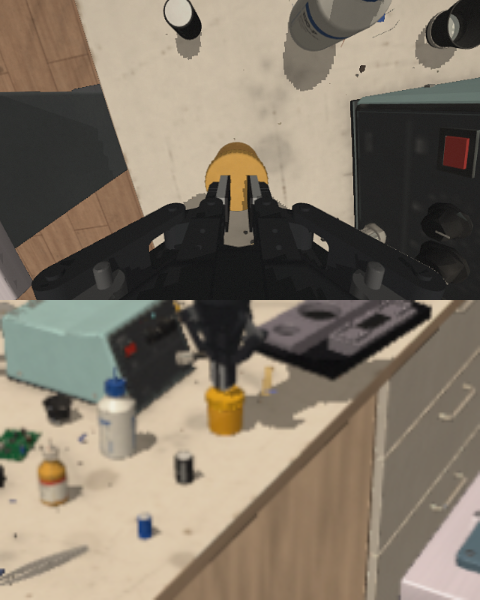

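```bash
python3 -c "
from h import *
c=load('w2');s=load('s2')
e=np.array([.4716,-.0189,.0431])
for n,X in(('tip',e-[0,0,.014]),('tcp',e),('lid',[.4700,-.017,.052]),('base',[.47,-.017,0]),('lid+3cm',[.475,.013,.052])):print(n,px(c,X)*.75,(px(s,X)-[220,170])*2.4+[0,300])
import cv2
a=cv2.imread('pics/w2.png')[160:330,220:420];b=cv2.imread('pics/s2.png')[170:250,270:370]
cv2.imwrite('pics/m3.png',np.hstack([cv2.resize(a,(470,400),interpolation=2),cv2.resize(b,(320,400),interpolation=2)[:, :]]))"
```

```text
tip [238.01572861 171.49554626] [224.58098954 407.98755822]
tcp [237.99761489 177.6467754 ] [224.4677865  398.43663002]
lid [235.51188445 180.16994601] [224.71956642 393.25912897]
base [236.15381162 159.68285236] [225.13288847 428.54759309]
lid+3cm [234.99425275 141.64876715] [209.06676781 402.47183753]
```

View pics/m3.png

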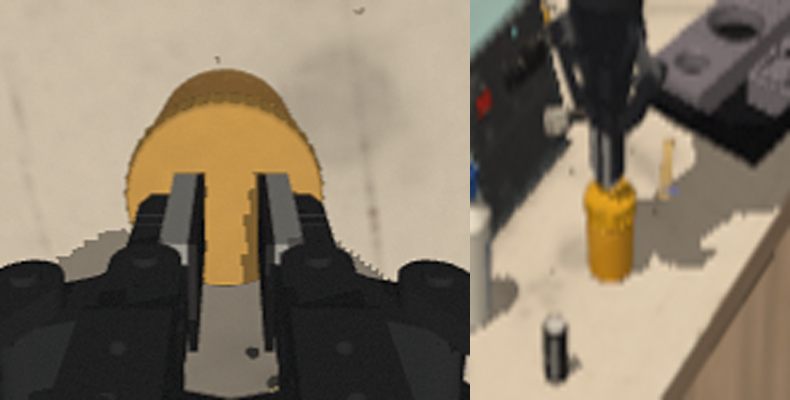

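```bash
python3 -m jog '[{"offset":[0,0,0],"turn":0,"hand":1},{"offset":[0,0,0],"turn":0,"hand":1}]'; python3 -m jog '[{"offset":[0,0,-0.005],"turn":0,"hand":1},{"offset":[0,0,-0.01],"turn":0,"hand":1},{"offset":[0,0,-0.01],"turn":0,"hand":1}]'
python3 -c "
from h import *
import cv2
c=snap('wrist','w3');go(.47,-.017,.1)
d=snap('side','s3')
a=cv2.imread('pics/w3.png')[160:330,220:420];b=cv2.imread('pics/s3.png')[170:250,270:370]
cv2.imwrite('pics/m4.png',np.hstack([cv2.resize(a,(470,400),interpolation=2),cv2.resize(b,(320,400),interpolation=2)]))"
```

```text
time: 2.92
ee_pos: [0.471, -0.0187, 0.0423]
tool_rot: [0.0, 0.766, 0.643, 0.0]
force: [-0.1, 0.6, -0.2]
opening: 0.0
gripper_force: 0.0
time: 3.17
ee_pos: [0.4716, -0.0186, 0.0532]
tool_rot: [0.0, 0.766, 0.643, 0.001]
force: [0.1, -0.4, 0.8]
opening: -0.0003
gripper_force: 0.0
t 3.22 pos [ 0.4715 -0.0187  0.0528] yaw 80.1 F [-0.6  0.8 -0.6] open 0.0 grip 0.0 j7 -0.58
OFFSET [ 0.0014 -0.0017 -0.0472] TURN 0
```

View pics/m4.png

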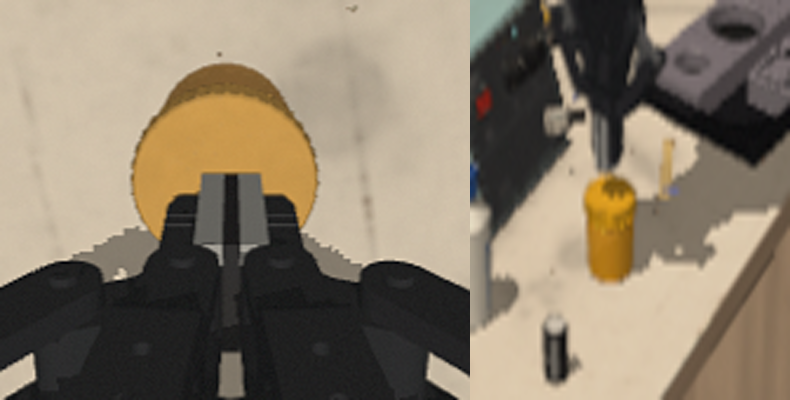

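```bash
python3 -c "
from h import *
c=load('w3');s=load('s3')
def tri(a,b):
    A=[];B=[]
    for o,d in(a,b):
        d=d/np.linalg.norm(d);P=np.eye(3)-np.outer(d,d);A.append(P);B.append(P@o)
    x=np.linalg.lstsq(np.vstack(A),np.hstack(B),rcond=None)[0];return x
print(tri(ray(c,318.7,233.6),ray(s,311.6,203.6)))
e=np.array([.4715,-.0187,.0528])
for dz in(.014,0,-.01,-.02):
  print(dz,px(c,e-[0,0,dz]),px(s,e-[0,0,dz]))"
```

```text
[ 0.47344505 -0.00962095  0.07242653]
0.014 [317.21155726 228.71069504] [313.53765447 212.27724984]
0 [317.16935556 236.89189565] [313.49017811 208.27331504]
-0.01 [317.1349723  243.56163998] [313.45601732 205.39200083]
-0.02 [317.09631348 251.06531397] [313.42164768 202.4927721 ]
```

```bash
python3 -m jog '[{"offset":[0,0,0.006],"turn":0,"hand":1},{"offset":[0,0,0.012],"turn":0,"hand":1},{"offset":[0,0,0.015],"turn":0,"hand":1},{"offset":[0,0,0.015],"turn":0,"hand":1}]' | egrep 'pos|^force'
python3 -m jog '[{"offset":[0,0,0.001],"turn":0,"hand":1},{"offset":[0,0,0.002],"turn":0,"hand":1},{"offset":[0,0,0.002],"turn":0,"hand":1}]'| egrep 'pos|^force'
python3 -m jog '[{"offset":[0,0,0.001],"turn":0,"hand":1},{"offset":[0,0,0.002],"turn":0,"hand":1}]'| egrep 'pos|^force'
```

```text
ee_pos: [0.47, -0.0186, 0.036]
force: [-0.0, -0.2, -0.3]
ee_pos: [0.471, -0.0186, 0.0353]
force: [-0.3, -0.4, 0.1]
ee_pos: [0.4717, -0.0186, 0.035]
force: [-9.2, -0.1, 42.4]
```

```bash
python3 -m jog '[{"offset":[0,0,-0.01],"turn":0,"hand":1},{"offset":[0,0,-0.02],"turn":0,"hand":0},{"offset":[0,0,-0.02],"turn":0,"hand":0},{"offset":[0,0,-0.02],"turn":0,"hand":0},{"offset":[0,0,-0.02],"turn":0,"hand":0},{"offset":[0,0,-0.02],"turn":0,"hand":0},{"offset":[0,0,-0.02],"turn":0,"hand":0},{"offset":[0,0,-0.02],"turn":0,"hand":0},{"offset":[0,0,-0.02],"turn":0,"hand":0}]'
python3 -m jog '[{"offset":[0.001,0,0.015],"turn":0,"hand":0},{"offset":[0.001,0,0.035],"turn":0,"hand":0},{"offset":[0.001,0,0.045],"turn":0,"hand":0},{"offset":[0.001,0,0.045],"turn":0,"hand":0},{"offset":[0.001,0,0.045],"turn":0,"hand":1},{"offset":[0.001,0,0.045],"turn":0,"hand":1},{"offset":[0.001,0,0.045],"turn":0,"hand":1},{"offset":[0.001,0,0.045],"turn":0,"hand":1},{"offset":[0.001,0,0.045],"turn":0,"hand":1},{"offset":[0.001,0,0.045],"turn":0,"hand":1}]'
```

```text
time: 4.77
ee_pos: [0.4707, -0.0186, 0.0529]
tool_rot: [-0.0, 0.766, 0.643, -0.0]
force: [0.0, -0.0, -0.9]
opening: 0.0854
gripper_force: 0.0
time: 5.6
ee_pos: [0.4718, -0.0177, 0.0093]
tool_rot: [0.001, 0.766, 0.643, 0.001]
force: [-1.4, -0.0, 7.1]
opening: 0.0476
gripper_force: 60.5
```

```bash
python3 -m jog '[{"offset":[0,0,-0.015],"turn":0,"hand":1},{"offset":[0,0,-0.04],"turn":0,"hand":1},{"offset":[-0.015,0.004,-0.06],"turn":0,"hand":1},{"offset":[-0.04,0.01,-0.065],"turn":0,"hand":1},{"offset":[-0.075,0.019,-0.065],"turn":0,"hand":1},{"offset":[-0.113,0.029,-0.065],"turn":0,"hand":1},{"offset":[-0.151,0.039,-0.065],"turn":0,"hand":1},{"offset":[-0.189,0.049,-0.065],"turn":0,"hand":1},{"offset":[-0.227,0.058,-0.065],"turn":0,"hand":1},{"offset":[-0.255,0.065,-0.065],"turn":0,"hand":1}]'
python3 -c "
from h import *
go(.4965,-.344,.04,80.1)"
```

```text
time: 6.43
ee_pos: [0.4906, -0.2846, 0.0739]
tool_rot: [0.001, 0.767, 0.642, -0.0]
force: [-0.0, -0.3, -0.2]
opening: 0.0483
gripper_force: 61.8
t 6.43 pos [ 0.4906 -0.2846  0.0739] yaw 79.9 F [-0.  -0.3 -0.2] open 0.0483 grip 61.8 j7 -0.03
OFFSET [-0.0573  0.0162  0.0341] TURN -0.2
```

```bash
python3 -m jog '[{"offset":[-0.02,0.005,0],"turn":0,"hand":1},{"offset":[-0.042,0.011,0],"turn":0,"hand":1},{"offset":[-0.057,0.016,0],"turn":0,"hand":1},{"offset":[-0.057,0.016,0],"turn":0,"hand":1},{"offset":[-0.057,0.016,0],"turn":0,"hand":1}]'
python3 -c "
from h import *
snap('wrist','w5')
go(.4965,-.344,.021,80.1)"
```

```text
time: 6.85
ee_pos: [0.4968, -0.3397, 0.0735]
tool_rot: [0.0, 0.766, 0.642, 0.0]
force: [0.0, 0.5, -0.8]
opening: 0.0481
gripper_force: 61.8
t 6.9 pos [ 0.497  -0.3382  0.0735] yaw 80.1 F [-0.2  1.3 -0.3] open 0.048 grip 61.8 j7 0.06
OFFSET [-0.0058  0.0005  0.0525] TURN -0.0
```

View pics/w5.png

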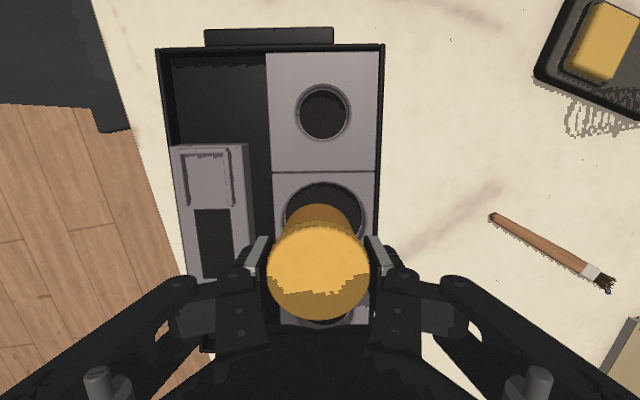

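```bash
python3 -c "
from h import *
c=load('w5')
n=at(c,323.5,113,.026)
tl,tr=at(c,170,147,.026),at(c,248,144,.026)
bt=at(c,322,52,.026);sp=at(c,322,171.5,.026)
print('nw',n,'bounds',(bt+sp)/2,np.linalg.norm(bt-sp))
r=np.array([np.cos(np.radians(80.1)),np.sin(np.radians(80.1)),0])
print('ww',n-.082*r,'mw',n-.164*r)
print('topR, left wall',at(c,267,53,.026),at(c,377,53,.026))
e=(tl+tr)/2;print('rest',e,np.linalg.norm(tl-tr),e-.078*r)
a=at(c,267,53,.026);b=at(c,273,172,.026);print('edge yaw',np.degrees(np.arctan2(*(a-b)[[1,0]])))
w=n-.082*r;go(w[0],w[1],.021,80.1)
print('seen lid', at(c,319,262,.052+.064))"
```

```text
nw [ 0.51396341 -0.26748019  0.026     ] bounds [ 0.5127421  -0.26835383  0.026     ] 0.08112537390554903
ww [ 0.49986522 -0.34825916  0.026     ] mw [ 0.48576704 -0.42903812  0.026     ]
topR, left wall [ 0.4831297  -0.22244471  0.026     ] [ 0.55607036 -0.23534672  0.026     ]
rest [ 0.42790623 -0.27500037  0.026     ] 0.05757509447414103 [ 0.41449576 -0.3518389   0.026     ]
edge yaw 80.59411110553904
t 6.9 pos [ 0.497  -0.3382  0.0735] yaw 80.1 F [-0.2  1.3 -0.3] open 0.048 grip 61.8 j7 0.06
OFFSET [-0.0095  0.0045  0.0525] TURN -0.0
seen lid [ 0.49859277 -0.33471831  0.116     ]
```

```bash
python3 -m jog '[{"offset":[-0.01,0.003,0.005],"turn":0,"hand":1},{"offset":[-0.01,0.003,0.02],"turn":0,"hand":1},{"offset":[-0.01,0.003,0.035],"turn":0,"hand":1},{"offset":[-0.01,0.003,0.047],"turn":0,"hand":1},{"offset":[-0.01,0.003,0.053],"turn":0,"hand":1},{"offset":[-0.01,0.003,0.0535],"turn":0,"hand":1},{"offset":[-0.01,0.003,0.0535],"turn":0,"hand":0.3},{"offset":[-0.01,0.003,0.0535],"turn":0,"hand":0.2},{"offset":[-0.01,0.003,0.0535],"turn":0,"hand":0.15},{"offset":[-0.01,0.003,0.0535],"turn":0,"hand":0.15}]'
python3 -m jog '[{"offset":[0,0,-0.02],"turn":0,"hand":0.15},{"offset":[0,0,-0.05],"turn":0,"hand":0.15},{"offset":[0,0,-0.08],"turn":0,"hand":0},{"offset":[0.02,0,-0.08],"turn":0,"hand":0},{"offset":[0.05,0,-0.08],"turn":0,"hand":0}]'
python3 -c "
from h import *
go(.451,.1095,.1,80.1)"
```

```text
time: 7.73
ee_pos: [0.4984, -0.3493, 0.0198]
tool_rot: [0.0, 0.766, 0.643, 0.0]
force: [0.7, 0.3, 0.2]
opening: 0.073
gripper_force: 0.0
time: 8.15
ee_pos: [0.5074, -0.3042, 0.1019]
tool_rot: [0.003, 0.768, 0.641, -0.0]
force: [1.0, 0.4, -0.5]
opening: 0.0854
gripper_force: 0.0
t 8.15 pos [ 0.5074 -0.3042  0.1019] yaw 79.7 F [ 1.   0.4 -0.5] open 0.0854 grip 0.0 j7 0.01
OFFSET [ 3.970e-01 -1.293e-01 -2.000e-04] TURN -0.4
```

```bash
python3 -m jog '[{"offset":[0.025,-0.008,0],"turn":0,"hand":0},{"offset":[0.062,-0.02,0],"turn":0,"hand":0},{"offset":[0.1,-0.033,0],"turn":0,"hand":0},{"offset":[0.139,-0.045,0],"turn":0,"hand":0},{"offset":[0.178,-0.058,0],"turn":0,"hand":0},{"offset":[0.217,-0.071,0],"turn":0,"hand":0},{"offset":[0.256,-0.083,0],"turn":0,"hand":0},{"offset":[0.295,-0.096,0],"turn":0,"hand":0},{"offset":[0.33,-0.108,0],"turn":0,"hand":0},{"offset":[0.345,-0.112,0],"turn":0,"hand":0}]'
python3 -c "
from h import *
snap('wrist','w6')
go(.451,.1095,.1,80.1)"
```

```text
time: 8.98
ee_pos: [0.455, 0.0647, 0.1002]
tool_rot: [-0.001, 0.764, 0.646, 0.001]
force: [1.0, 0.6, 0.0]
opening: 0.085
gripper_force: 0.0
t 9.03 pos [0.4553 0.0661 0.1003] yaw 80.5 F [0.2 2.7 0.8] open 0.0853 grip 0.0 j7 -0.72
OFFSET [ 0.0421 -0.0114  0.0005] TURN 0.4
```

View pics/w6.png

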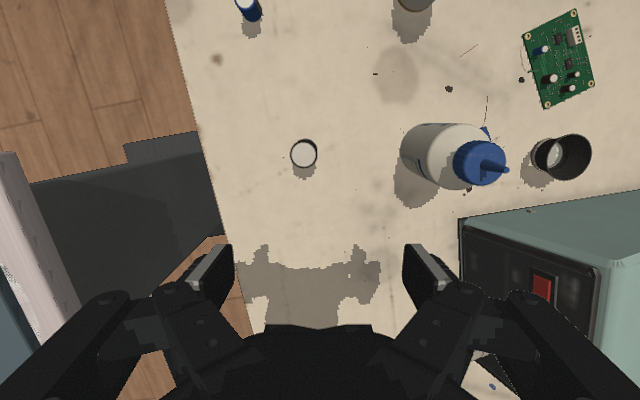

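```bash
python3 -c "
from h import *
c=load('w6')
a=at(c,303,153,.034);print(a, 'tallbase',at(c,405,150,.03))
go(a[0],a[1],.003,80.1)"
```

```text
[0.45100019 0.11041748 0.034     ] tallbase [0.53259305 0.09881388 0.03      ]
t 9.03 pos [0.4553 0.0661 0.1003] yaw 80.5 F [0.2 2.7 0.8] open 0.0853 grip 0.0 j7 -0.72
OFFSET [ 0.0426 -0.0116  0.0975] TURN 0.4
```

```bash
python3 -m jog '[{"offset":[0.02,-0.005,0.005],"turn":0,"hand":0.3},{"offset":[0.041,-0.011,0.02],"turn":0,"hand":0.4},{"offset":[0.041,-0.011,0.045],"turn":0,"hand":0.4},{"offset":[0.041,-0.011,0.07],"turn":0,"hand":0.4},{"offset":[0.041,-0.011,0.088],"turn":0,"hand":0.4},{"offset":[0.041,-0.011,0.088],"turn":0,"hand":0.4},{"offset":[0.041,-0.011,0.088],"turn":0,"hand":0.4}]'
python3 -c "
from h import *
go(.451,.1103,.003,80.1)"
```

```text
time: 9.62
ee_pos: [0.4519, 0.1011, 0.0114]
tool_rot: [-0.0, 0.766, 0.643, -0.001]
force: [0.4, 0.1, 0.7]
opening: 0.0508
gripper_force: 0.0
t 9.62 pos [0.4519 0.1011 0.0114] yaw 80.1 F [0.4 0.1 0.7] open 0.0508 grip 0.0 j7 -0.93
OFFSET [ 0.009  -0.0024  0.0084] TURN -0.0
```

```bash
python3 -m jog '[{"offset":[0.009,-0.002,0.003],"turn":0,"hand":0.4},{"offset":[0.009,-0.002,0.0085],"turn":0,"hand":0.4},{"offset":[0.009,-0.002,0.0085],"turn":0,"hand":1},{"offset":[0.009,-0.002,0.0085],"turn":0,"hand":1},{"offset":[0.009,-0.002,0.0085],"turn":0,"hand":1},{"offset":[0.009,-0.002,0.0085],"turn":0,"hand":1},{"offset":[0.009,-0.002,0.0085],"turn":0,"hand":1}]'
python3 -c "
from h import *
go(.513,-.267,.09,80.1)"
```

```text
time: 10.2
ee_pos: [0.4521, 0.1106, 0.0037]
tool_rot: [0.0, 0.766, 0.643, 0.0]
force: [-0.7, 0.7, 5.6]
opening: 0.0194
gripper_force: 58.7
t 10.2 pos [0.4521 0.1106 0.0037] yaw 80.1 F [-0.7  0.7  5.6] open 0.0194 grip 58.7 j7 -0.96
OFFSET [-0.3614  0.1252 -0.0863] TURN -0.0
```

```bash
python3 -m jog '[{"offset":[0,0,-0.015],"turn":0,"hand":1},{"offset":[0,0,-0.045],"turn":0,"hand":1},{"offset":[-0.015,0.005,-0.065],"turn":0,"hand":1},{"offset":[-0.045,0.0156,-0.065],"turn":0,"hand":1},{"offset":[-0.083,0.0288,-0.065],"turn":0,"hand":1},{"offset":[-0.121,0.0419,-0.065],"turn":0,"hand":1},{"offset":[-0.159,0.0551,-0.065],"turn":0,"hand":1},{"offset":[-0.197,0.0683,-0.065],"turn":0,"hand":1},{"offset":[-0.235,0.0814,-0.065],"turn":0,"hand":1},{"offset":[-0.265,0.0918,-0.065],"turn":0,"hand":1}]' | egrep 'time|pos|open'
python3 -m jog '[{"offset":[-0.03,0.0104,0],"turn":0,"hand":1},{"offset":[-0.06,0.0208,0],"turn":0,"hand":1},{"offset":[-0.085,0.0294,0],"turn":0,"hand":1},{"offset":[-0.095,0.033,0],"turn":0,"hand":1},{"offset":[-0.095,0.033,0],"turn":0,"hand":1},{"offset":[-0.095,0.033,0],"turn":0,"hand":1}]'
python3 -c "
from h import *
snap('wrist','w7')
go(.513,-.267,.0145,80.1)"
```

```text
time: 11.03
ee_pos: [0.4963, -0.1705, 0.0683]
opening: 0.0191
time: 11.53
ee_pos: [0.5125, -0.2646, 0.068]
tool_rot: [-0.0, 0.766, 0.643, 0.0]
force: [-0.2, 0.8, -0.8]
opening: 0.0189
gripper_force: 58.9
t 11.58 pos [ 0.5126 -0.2634  0.0681] yaw 80.2 F [-0.5  0.3 -0.6] open 0.0193 grip 58.9 j7 -0.1
OFFSET [-0.0036  0.001   0.0536] TURN 0.1
```

View pics/w7.png

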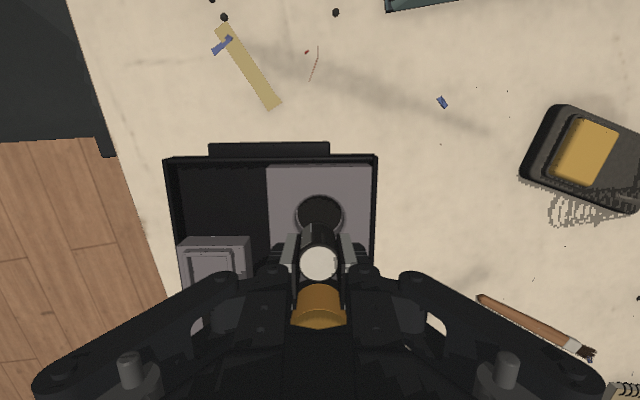

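```bash
python3 -m jog '[{"offset":[-0.003,0.001,0.01],"turn":0,"hand":1},{"offset":[-0.003,0.001,0.028],"turn":0,"hand":1},{"offset":[-0.003,0.001,0.043],"turn":0,"hand":1},{"offset":[-0.003,0.001,0.051],"turn":0,"hand":1},{"offset":[-0.003,0.001,0.053],"turn":0,"hand":1},{"offset":[-0.003,0.001,0.053],"turn":0,"hand":1},{"offset":[-0.003,0.001,0.053],"turn":0,"hand":0.7},{"offset":[-0.003,0.001,0.053],"turn":0,"hand":0.6},{"offset":[-0.003,0.001,0.053],"turn":0,"hand":0.5},{"offset":[-0.003,0.001,0.053],"turn":0,"hand":0.5}]'
python3 -m jog '[{"offset":[0,0,-0.02],"turn":0,"hand":0.5},{"offset":[0,0,-0.055],"turn":0,"hand":0.5},{"offset":[0.01,0,-0.09],"turn":0,"hand":0},{"offset":[0.035,0,-0.125],"turn":0,"hand":0},{"offset":[0.06,0,-0.14],"turn":0,"hand":0},{"offset":[0.085,0,-0.14],"turn":0,"hand":0}]'
python3 -c "
from h import *
go(.5585,.222,.14,80.1)"
```

```text
time: 12.42
ee_pos: [0.5135, -0.2688, 0.0155]
tool_rot: [0.0, 0.766, 0.643, 0.0]
force: [-0.5, 0.4, -0.6]
opening: 0.0427
gripper_force: 0.0
time: 12.92
ee_pos: [0.5309, -0.1849, 0.1599]
tool_rot: [0.003, 0.766, 0.643, 0.002]
force: [0.7, -0.2, -0.2]
opening: 0.0851
gripper_force: 0.0
t 12.92 pos [ 0.5309 -0.1849  0.1599] yaw 80.0 F [ 0.7 -0.2 -0.2] open 0.0851 grip 0.0 j7 -0.18
OFFSET [ 0.4055 -0.0437  0.019 ] TURN -0.1
```

```bash
python3 -m jog '[{"offset":[0.03,-0.003,0],"turn":0,"hand":0},{"offset":[0.068,-0.007,0],"turn":0,"hand":0},{"offset":[0.107,-0.011,0],"turn":0,"hand":0},{"offset":[0.146,-0.015,0],"turn":0,"hand":0},{"offset":[0.185,-0.02,0],"turn":0,"hand":0},{"offset":[0.224,-0.024,0],"turn":0,"hand":0},{"offset":[0.263,-0.028,0],"turn":0,"hand":0},{"offset":[0.302,-0.033,0],"turn":0,"hand":0},{"offset":[0.335,-0.037,0],"turn":0,"hand":0},{"offset":[0.35,-0.038,0],"turn":0,"hand":0}]'
python3 -m jog '[{"offset":[0.01,0,0],"turn":0,"hand":0},{"offset":[0.01,0,0],"turn":0,"hand":0}]'
python3 -c "
from h import *
snap('wrist','w8')
go(.5585,.222,.14,80.1)"
```

```text
time: 13.75
ee_pos: [0.55, 0.1727, 0.1559]
tool_rot: [-0.001, 0.764, 0.645, 0.001]
force: [0.3, 0.8, 0.0]
opening: 0.0853
gripper_force: 0.0
time: 13.92
ee_pos: [0.5525, 0.1785, 0.1554]
tool_rot: [-0.0, 0.765, 0.644, 0.001]
force: [0.5, 0.9, 0.5]
opening: 0.0852
gripper_force: 0.0
t 13.97 pos [0.5526 0.1761 0.1551] yaw 80.1 F [ 0.3 -0.9 -1.4] open 0.0858 grip 0.0 j7 -0.85
OFFSET [ 0.0462 -0.0021  0.0151] TURN 0.0
```

View pics/w8.png

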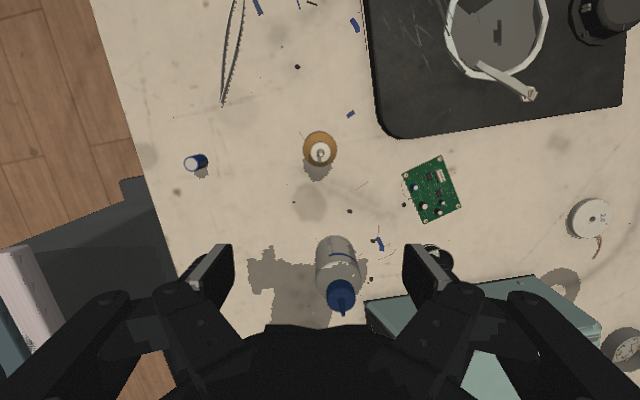

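```bash
python3 -c "
from h import *
c=load('w8')
print(at(c,320,153.5,.08),at(c,319.5,147.5,.04))
b=at(c,319.5,147.5,.04);b=(b+at(c,320,153.5,.08))/2;go(b[0],b[1],.004,80.1)
print('tw lower tip',at(c,222,106,.0045),'scap',at(c,197,161,.026))"
```

```text
[0.56179073 0.22060903 0.08      ] [0.56187401 0.22242087 0.04      ]
t 13.97 pos [0.5526 0.1761 0.1551] yaw 80.1 F [ 0.3 -0.9 -1.4] open 0.0858 grip 0.0 j7 -0.85
OFFSET [0.0464 0.0013 0.1511] TURN 0.0
tw lower tip [0.46765702 0.2799083  0.0045    ] scap [0.43513277 0.22951198 0.026     ]
```

```bash
python3 -m jog '[{"offset":[0.025,0.001,0],"turn":0,"hand":0},{"offset":[0.044,0.001,0.005],"turn":0,"hand":0},{"offset":[0.045,0.001,0.03],"turn":0,"hand":0},{"offset":[0.045,0.001,0.06],"turn":0,"hand":0},{"offset":[0.045,0.001,0.09],"turn":0,"hand":0.1},{"offset":[0.045,0.001,0.12],"turn":0,"hand":0.2},{"offset":[0.045,0.001,0.14],"turn":0,"hand":0.3},{"offset":[0.045,0.001,0.14],"turn":0,"hand":0.3},{"offset":[0.045,0.001,0.14],"turn":0,"hand":0.3}]'
python3 -c "
from h import *
go(.5618,.222,.004,80.1)"
```

```text
time: 14.72
ee_pos: [0.5612, 0.2178, 0.0146]
tool_rot: [0.0, 0.766, 0.642, -0.001]
force: [0.4, -0.7, 0.6]
opening: 0.0595
gripper_force: 0.0
t 14.72 pos [0.5612 0.2178 0.0146] yaw 79.9 F [ 0.4 -0.7  0.6] open 0.0595 grip 0.0 j7 -1.01
OFFSET [ 0.0042 -0.0001  0.0106] TURN -0.2
```

```bash
python3 -m jog '[{"offset":[0.004,0,0.005],"turn":0,"hand":0.3},{"offset":[0.004,0,0.0105],"turn":0,"hand":0.3},{"offset":[0.004,0,0.0105],"turn":0,"hand":0.6},{"offset":[0.004,0,0.0105],"turn":0,"hand":1},{"offset":[0.004,0,0.0105],"turn":0,"hand":1},{"offset":[0.004,0,0.0105],"turn":0,"hand":1},{"offset":[0.004,0,0.0105],"turn":0,"hand":1}]'
python3 -m jog '[{"offset":[0,0,-0.015],"turn":0,"hand":1},{"offset":[0,0,-0.04],"turn":0,"hand":1},{"offset":[0,0,-0.07],"turn":0,"hand":1},{"offset":[0,0,-0.1],"turn":0,"hand":1},{"offset":[0,0,-0.13],"turn":0,"hand":1},{"offset":[-0.01,-0.02,-0.15],"turn":0,"hand":1},{"offset":[-0.02,-0.045,-0.155],"turn":0,"hand":1},{"offset":[-0.04,-0.07,-0.155],"turn":0,"hand":1},{"offset":[-0.065,-0.085,-0.155],"turn":0,"hand":1},{"offset":[-0.1,-0.085,-0.155],"turn":0,"hand":1}]'
python3 -c "
from h import *
go(.485,-.428,.155,80.1)"
```

```text
time: 15.3
ee_pos: [0.5624, 0.2246, 0.0056]
tool_rot: [0.0, 0.766, 0.643, 0.001]
force: [-0.5, 0.9, 6.0]
opening: 0.0306
gripper_force: 59.8
time: 16.13
ee_pos: [0.4576, 0.1427, 0.1607]
tool_rot: [-0.0, 0.763, 0.646, 0.0]
force: [0.8, -0.4, 0.0]
opening: 0.0308
gripper_force: 59.5
t 16.13 pos [0.4576 0.1427 0.1607] yaw 80.5 F [ 0.8 -0.4  0. ] open 0.0308 grip 59.5 j7 -0.84
OFFSET [-0.5583  0.1217  0.0052] TURN 0.4
```

```bash
python3 -m jog '[{"offset":[-0.035,0.0076,0],"turn":0,"hand":1},{"offset":[-0.073,0.016,0],"turn":0,"hand":1},{"offset":[-0.111,0.0242,0],"turn":0,"hand":1},{"offset":[-0.149,0.0325,0],"turn":0,"hand":1},{"offset":[-0.187,0.0408,0],"turn":0,"hand":1},{"offset":[-0.225,0.049,0],"turn":0,"hand":1},{"offset":[-0.263,0.0573,0],"turn":0,"hand":1},{"offset":[-0.301,0.0656,0],"turn":0,"hand":1},{"offset":[-0.339,0.0739,0],"turn":0,"hand":1},{"offset":[-0.377,0.0822,0],"turn":0,"hand":1}]'|egrep 'pos|open'
python3 -m jog '[{"offset":[-0.038,0.0083,0],"turn":0,"hand":1},{"offset":[-0.076,0.0166,0],"turn":0,"hand":1},{"offset":[-0.114,0.0248,0],"turn":0,"hand":1},{"offset":[-0.145,0.0316,0.01],"turn":0,"hand":1},{"offset":[-0.165,0.036,0.03],"turn":0,"hand":1},{"offset":[-0.172,0.037,0.045],"turn":0,"hand":1},{"offset":[-0.172,0.037,0.055],"turn":0,"hand":1},{"offset":[-0.172,0.037,0.055],"turn":0,"hand":1},{"offset":[-0.172,0.037,0.055],"turn":0,"hand":1}]'
python3 -c "
from h import *
snap('wrist','w9')
go(.485,-.428,.0165,80.1)"
```

```text
ee_pos: [0.4766, -0.2471, 0.1607]
opening: 0.0309
time: 17.72
ee_pos: [0.4842, -0.4182, 0.1047]
tool_rot: [-0.001, 0.765, 0.644, 0.001]
force: [-0.1, 0.7, 0.3]
opening: 0.0306
gripper_force: 59.5
t 17.77 pos [ 0.4848 -0.4187  0.1055] yaw 80.2 F [ 0.2 -0.5  0.2] open 0.0306 grip 59.5 j7 0.22
OFFSET [-0.0092  0.0018  0.089 ] TURN 0.1
```

View pics/w9.png

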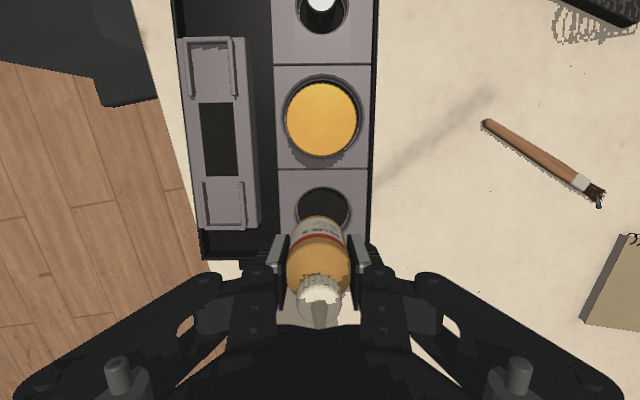

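```bash
python3 -c "
from h import *
c=load('w9')
m=at(c,322.5,214,.026);print('mw',m,'ww',at(c,322,117,.026))
R=[at(c,*p,.026) for p in((177,38),(235,37),(196,229),(260,228))];r=sum(R)/4
print('rest',r,np.linalg.norm(R[0]-R[1]),np.linalg.norm(R[0]-R[2]))
hole=[at(c,*p,.026) for p in((200,103),(235,103),(205,176),(239,176))];print('hole',sum(hole)/4, hole)
d=R[1]+R[0]-R[2]-R[3];print(np.degrees(np.arctan2(d[1],d[0])))
go(.485,-.428,.0165,80.1)"
```

```text
mw [ 0.48661903 -0.42935952  0.026     ] ww [ 0.49996794 -0.34764721  0.026     ]
rest [ 0.4109448  -0.35114595  0.026     ] 0.04511224819524473 0.15662961187020125
hole [ 0.41284776 -0.35159335  0.026     ] [array([ 0.40457793, -0.31973612,  0.026     ]), array([ 0.43263142, -0.32478943,  0.026     ]), array([ 0.39257532, -0.37839547,  0.026     ]), array([ 0.42160636, -0.38345236,  0.026     ])]
81.95059476870141
t 17.77 pos [ 0.4848 -0.4187  0.1055] yaw 80.2 F [ 0.2 -0.5  0.2] open 0.0306 grip 59.5 j7 0.22
OFFSET [-0.0092  0.0018  0.089 ] TURN 0.1
```

```bash
python3 -m jog '[{"offset":[-0.0095,0.0025,0.015],"turn":0,"hand":1},{"offset":[-0.0095,0.0025,0.04],"turn":0,"hand":1},{"offset":[-0.0095,0.0025,0.063],"turn":0,"hand":1},{"offset":[-0.0095,0.0025,0.08],"turn":0,"hand":1},{"offset":[-0.0095,0.0025,0.087],"turn":0,"hand":1},{"offset":[-0.0095,0.0025,0.088],"turn":0,"hand":1},{"offset":[-0.0095,0.0025,0.088],"turn":0,"hand":1}]'
python3 -c "
from h import *
go(.486,-.429,.0165,80.1)"
```

```text
time: 18.35
ee_pos: [0.4855, -0.4303, 0.0178]
tool_rot: [0.001, 0.765, 0.644, 0.0]
force: [0.0, 1.0, 0.0]
opening: 0.0304
gripper_force: 59.5
t 18.35 pos [ 0.4855 -0.4303  0.0178] yaw 80.1 F [0. 1. 0.] open 0.0304 grip 59.5 j7 0.2
OFFSET [0.0014 0.0003 0.0013] TURN 0.0
```

```bash
python3 -m jog '[{"offset":[0.001,0,0.0015],"turn":0,"hand":1},{"offset":[0.001,0,0.0015],"turn":0,"hand":0.6},{"offset":[0.001,0,0.0015],"turn":0,"hand":0.4},{"offset":[0.001,0,0.0015],"turn":0,"hand":0.3},{"offset":[0.001,0,0.0015],"turn":0,"hand":0.3},{"offset":[0.001,0,-0.01],"turn":0,"hand":0.3},{"offset":[0.001,0,-0.04],"turn":0,"hand":0.3},{"offset":[0.001,0,-0.08],"turn":0,"hand":0.3},{"offset":[0.001,0,-0.12],"turn":0,"hand":0.3},{"offset":[0.001,0,-0.145],"turn":0,"hand":0.3}]'
python3 -m jog '[{"offset":[0.03,-0.006,-0.005],"turn":0,"hand":0},{"offset":[0.068,-0.014,-0.01],"turn":0,"hand":0},{"offset":[0.107,-0.022,-0.01],"turn":0,"hand":0},{"offset":[0.146,-0.03,-0.01],"turn":0,"hand":0},{"offset":[0.185,-0.037,-0.01],"turn":0,"hand":0},{"offset":[0.224,-0.045,-0.01],"turn":0,"hand":0},{"offset":[0.263,-0.053,-0.01],"turn":0,"hand":0},{"offset":[0.302,-0.061,-0.01],"turn":0,"hand":0},{"offset":[0.341,-0.069,-0.01],"turn":0,"hand":0},{"offset":[0.38,-0.077,-0.01],"turn":0,"hand":0}]'
python3 -c "
from h import *
go(.495,.339,.14,64.6)"
```

```text
time: 19.18
ee_pos: [0.4863, -0.4306, 0.167]
tool_rot: [0.003, 0.766, 0.643, 0.001]
force: [0.6, -1.1, 0.5]
opening: 0.0598
gripper_force: 0.0
time: 20.02
ee_pos: [0.4742, -0.0405, 0.1727]
tool_rot: [0.001, 0.766, 0.643, 0.0]
force: [1.4, 0.8, -0.2]
opening: 0.0855
gripper_force: 0.0
t 20.02 pos [ 0.4742 -0.0405  0.1727] yaw 80.1 F [ 1.4  0.8 -0.2] open 0.0855 grip 0.0 j7 -0.42
OFFSET [ 0.3774 -0.0451  0.0325] TURN 15.5
```

```bash
python3 -m jog '[{"offset":[0.038,-0.005,0],"turn":0,"hand":0},{"offset":[0.076,-0.01,0],"turn":0,"hand":0},{"offset":[0.114,-0.015,0],"turn":2,"hand":0},{"offset":[0.152,-0.02,0],"turn":5,"hand":0},{"offset":[0.19,-0.025,0],"turn":8,"hand":0},{"offset":[0.228,-0.03,0],"turn":11,"hand":0},{"offset":[0.266,-0.035,0.005],"turn":14,"hand":0},{"offset":[0.29,-0.04,0.015],"turn":15.5,"hand":0},{"offset":[0.305,-0.04,0.02],"turn":15.5,"hand":0},{"offset":[0.305,-0.04,0.02],"turn":15.5,"hand":0}]'
python3 -m jog '[{"offset":[0,0,0],"turn":0,"hand":0},{"offset":[0,0,0],"turn":0,"hand":0}]'
python3 -c "
from h import *
snap('wrist','w10')
go(.495,.339,.14,64.6)"
```

```text
time: 20.85
ee_pos: [0.4864, 0.2696, 0.1519]
tool_rot: [-0.001, 0.844, 0.536, 0.001]
force: [-1.0, 0.5, 0.1]
opening: 0.0857
gripper_force: 0.0
time: 21.02
ee_pos: [0.488, 0.2638, 0.1522]
tool_rot: [0.001, 0.846, 0.534, -0.0]
force: [0.4, 0.4, -0.5]
opening: 0.0853
gripper_force: 0.0
t 21.07 pos [0.4882 0.2635 0.1522] yaw 64.5 F [-0.7 -0.2 -0.8] open 0.0854 grip 0.0 j7 -1.31
OFFSET [ 0.071  -0.0264  0.0122] TURN -0.1
```

View pics/w10.png

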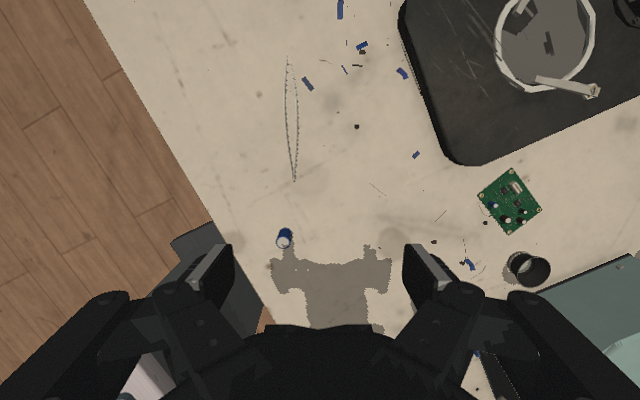

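```bash
python3 -c "
from h import *
c=load('w10')
a,b=at(c,287.5,57,.0045),at(c,295,182,.0045);d=a-b
y=np.degrees(np.arctan2(d[1],d[0]));print(a,b,np.linalg.norm(d),y)
m=(a+b)/2;print(m);go(m[0],m[1],0,y)"
```

```text
[0.51751588 0.39562564 0.0045    ] [0.46714352 0.27854068 0.0045    ] 0.1274608262982538 66.72163239217996
[0.4923297  0.33708316 0.0045    ]
t 21.07 pos [0.4882 0.2635 0.1522] yaw 64.5 F [-0.7 -0.2 -0.8] open 0.0854 grip 0.0 j7 -1.31
OFFSET [ 0.0682 -0.0281  0.1522] TURN -2.3
```

```bash
python3 -m jog '[{"offset":[0.02,-0.008,0.01],"turn":-1,"hand":0},{"offset":[0.05,-0.021,0.02],"turn":-2,"hand":0.3},{"offset":[0.068,-0.028,0.04],"turn":-2,"hand":0.5},{"offset":[0.068,-0.028,0.07],"turn":-2,"hand":0.5},{"offset":[0.068,-0.028,0.1],"turn":-2,"hand":0.5},{"offset":[0.068,-0.028,0.13],"turn":-2,"hand":0.5},{"offset":[0.068,-0.028,0.14],"turn":-2,"hand":0.5},{"offset":[0.068,-0.028,0.14],"turn":-2,"hand":0.5},{"offset":[0.068,-0.028,0.14],"turn":-2,"hand":0.5}]'
python3 -c "
from h import *
go(.4923,.3371,-.0135,66.7)"
```

```text
time: 21.82
ee_pos: [0.4923, 0.3382, 0.0126]
tool_rot: [0.0, 0.836, 0.548, 0.0]
force: [-0.4, -0.8, 1.1]
opening: 0.0424
gripper_force: 0.0
t 21.82 pos [0.4923 0.3382 0.0126] yaw 66.5 F [-0.4 -0.8  1.1] open 0.0424 grip 0.0 j7 -1.48
OFFSET [-0.001   0.0004  0.0261] TURN -0.2
```

```bash
python3 -m jog '[{"offset":[-0.001,0,0.01],"turn":0,"hand":0.65},{"offset":[-0.001,0,0.02],"turn":0,"hand":0.65},{"offset":[-0.001,0,0.0245],"turn":0,"hand":0.65},{"offset":[-0.001,0,0.0245],"turn":0,"hand":0.65},{"offset":[-0.001,0,0.0245],"turn":0,"hand":0.8},{"offset":[-0.001,0,0.0245],"turn":0,"hand":1},{"offset":[-0.001,0,0.0245],"turn":0,"hand":1},{"offset":[-0.001,0,0.0245],"turn":0,"hand":1},{"offset":[-0.001,0,0.0245],"turn":0,"hand":1}]'
```

```text
time: 22.57
ee_pos: [0.4914, 0.338, -0.0124]
tool_rot: [-0.0, 0.836, 0.549, 0.0]
force: [-1.3, -0.1, 2.8]
opening: 0.0095
gripper_force: 58.9
```

```bash
python3 -m jog '[{"offset":[0,0,-0.01],"turn":0,"hand":1},{"offset":[0,0,-0.035],"turn":0,"hand":1},{"offset":[0,0,-0.07],"turn":0,"hand":1},{"offset":[0,0,-0.105],"turn":0,"hand":1},{"offset":[0,0,-0.135],"turn":0,"hand":1},{"offset":[0,0,-0.15],"turn":-2,"hand":1},{"offset":[0,0,-0.15],"turn":-5,"hand":1},{"offset":[0,0,-0.15],"turn":-9,"hand":1},{"offset":[0,0,-0.15],"turn":-12,"hand":1},{"offset":[0,0,-0.15],"turn":-14,"hand":1}]'
python3 -c "
from h import *
go(.4125,-.3515,.138,80.4)"
```

```text
time: 23.4
ee_pos: [0.4912, 0.3376, 0.138]
tool_rot: [0.0, 0.762, 0.648, 0.0]
force: [-0.6, 0.4, 0.5]
opening: 0.0091
gripper_force: 58.6
t 23.4 pos [0.4912 0.3376 0.138 ] yaw 80.7 F [-0.6  0.4  0.5] open 0.0091 grip 58.6 j7 -1.17
OFFSET [-6.927e-01  3.350e-02 -1.000e-04] TURN 0.3
```

```bash
python3 -m jog '[{"offset":[-0.025,0.0012,0],"turn":0,"hand":1},{"offset":[-0.06,0.003,0],"turn":0,"hand":1},{"offset":[-0.098,0.0047,0],"turn":0,"hand":1},{"offset":[-0.136,0.0066,0],"turn":0,"hand":1},{"offset":[-0.174,0.0084,0],"turn":0,"hand":1},{"offset":[-0.212,0.0103,0],"turn":0,"hand":1},{"offset":[-0.25,0.0121,0],"turn":0,"hand":1},{"offset":[-0.288,0.014,0],"turn":0,"hand":1},{"offset":[-0.326,0.0158,0],"turn":0,"hand":1},{"offset":[-0.364,0.0176,0],"turn":0,"hand":1}]' | egrep 'pos|open'
python3 -m jog '[{"offset":[-0.038,0.0018,0],"turn":0,"hand":1},{"offset":[-0.076,0.0037,0],"turn":0,"hand":1},{"offset":[-0.114,0.0055,0],"turn":0,"hand":1},{"offset":[-0.152,0.0074,0],"turn":0,"hand":1},{"offset":[-0.19,0.0092,0],"turn":0,"hand":1},{"offset":[-0.228,0.011,0],"turn":0,"hand":1},{"offset":[-0.262,0.0127,0],"turn":0,"hand":1},{"offset":[-0.285,0.0138,0],"turn":0,"hand":1},{"offset":[-0.29,0.014,0.02],"turn":0,"hand":1},{"offset":[-0.29,0.014,0.04],"turn":0,"hand":1}]' | egrep 'pos|open'
python3 -m jog '[{"offset":[0,0,0.005],"turn":0,"hand":1},{"offset":[0,0,0.005],"turn":0,"hand":1},{"offset":[0,0,0.005],"turn":0,"hand":1}]'
python3 -c "
from h import *
snap('wrist','w11')
go(.4125,-.3515,.0146,80.4)"
```

```text
ee_pos: [0.4483, -0.0261, 0.1379]
opening: 0.0099
ee_pos: [0.4152, -0.3163, 0.0981]
opening: 0.0094
time: 25.32
ee_pos: [0.4155, -0.3121, 0.0929]
tool_rot: [0.0, 0.763, 0.647, 0.0]
force: [0.0, 0.1, -0.1]
opening: 0.009
gripper_force: 58.7
t 25.37 pos [ 0.4159 -0.3124  0.0933] yaw 80.6 F [ 0.8 -0.5 -0.2] open 0.0093 grip 58.7 j7 0.08
OFFSET [-0.0391  0.0029  0.0787] TURN 0.2
```

View pics/w11.png

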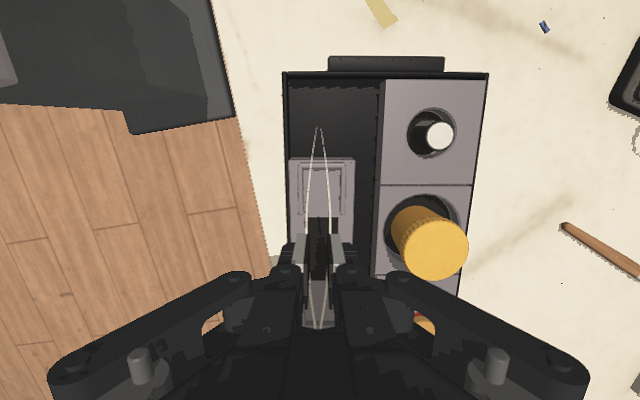

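```bash
python3 -c "
from h import *
c=load('w11')
a,b=at(c,319,127,.110),at(c,319,328,.110);m=(a+b)/2;d=a-b
print('tw',m,np.linalg.norm(d),np.degrees(np.arctan2(d[1],d[0])))
l,r=at(c,289.5,158.5,.026),at(c,355,158,.026);u=np.array([np.cos(np.radians(80.3)),np.sin(np.radians(80.3)),0])
e=(l+r)/2;print('rest',e-.078*u,np.linalg.norm(l-r))
e=bot.get_state()['ee_pos'];g=np.array([.4125,-.3515,.0146])+e-m;go(g[0],g[1],.0146,80.4)"
```

```text
tw [ 0.41753157 -0.30577998  0.11      ] 0.11710331003634417 80.67551568945517
rest [ 0.41262608 -0.35010984  0.026     ] 0.05251262186401575
t 25.37 pos [ 0.4159 -0.3124  0.0933] yaw 80.6 F [ 0.8 -0.5 -0.2] open 0.0093 grip 58.7 j7 0.08
OFFSET [-0.0459  0.0024  0.0787] TURN 0.2
```

```bash
python3 -m jog '[{"offset":[-0.02,0.001,0.005],"turn":0,"hand":1},{"offset":[-0.042,0.0025,0.015],"turn":0,"hand":1},{"offset":[-0.042,0.0025,0.035],"turn":0,"hand":1},{"offset":[-0.042,0.0025,0.055],"turn":0,"hand":1},{"offset":[-0.042,0.0025,0.07],"turn":0,"hand":1},{"offset":[-0.042,0.0025,0.076],"turn":0,"hand":1},{"offset":[-0.042,0.0025,0.078],"turn":0,"hand":1},{"offset":[-0.042,0.0025,0.078],"turn":0,"hand":1}]'
python3 -c "
from h import *
go(.412,-.354,.0140,80.4)"
```

```text
time: 26.03
ee_pos: [0.4113, -0.3545, 0.0149]
tool_rot: [0.0, 0.763, 0.647, 0.0]
force: [-0.7, -0.3, 0.7]
opening: 0.0093
gripper_force: 58.7
t 26.03 pos [ 0.4113 -0.3545  0.0149] yaw 80.6 F [-0.7 -0.3  0.7] open 0.0093 grip 58.7 j7 0.09
OFFSET [0.0006 0.0006 0.0009] TURN 0.2
```

```bash
python3 -m jog '[{"offset":[0,0,0.001],"turn":0,"hand":1},{"offset":[0,0,0.001],"turn":0,"hand":0.85},{"offset":[0,0,0.001],"turn":0,"hand":0.7},{"offset":[0,0,0.001],"turn":0,"hand":0.6},{"offset":[0,0,0.001],"turn":0,"hand":0.6},{"offset":[0,0,-0.01],"turn":0,"hand":0.6},{"offset":[0,0,-0.035],"turn":0,"hand":0.6},{"offset":[0,0,-0.07],"turn":0,"hand":0.6},{"offset":[0,0,-0.11],"turn":0,"hand":0.6},{"offset":[0,0,-0.15],"turn":0,"hand":0.6}]'
python3 -m jog '[{"offset":[-0.03,0,-0.02],"turn":0,"hand":0.6},{"offset":[-0.06,0,-0.02],"turn":0,"hand":0.6},{"offset":[-0.09,0,-0.02],"turn":0,"hand":0.6},{"offset":[-0.12,0,-0.02],"turn":0,"hand":0.6},{"offset":[-0.12,0,-0.02],"turn":0,"hand":0.6},{"offset":[-0.12,0,-0.02],"turn":0,"hand":0.6}]'
python3 -c "
from h import *
import cv2
snap('wrist','w12');snap('side','s12');crop('s12',200,150,210,150,3.8)
a=cv2.imread('pics/w12.png');b=cv2.imread('pics/s12.png')[150:300,220:420]
cv2.imwrite('pics/m12.png',np.hstack([cv2.resize(a[:,100:540],(400,364)),cv2.resize(b,(400,364))]))"
```

```text
time: 26.87
ee_pos: [0.4102, -0.3538, 0.1663]
tool_rot: [-0.0, 0.763, 0.647, 0.0]
force: [0.2, -1.0, 0.9]
opening: 0.0341
gripper_force: 0.0
time: 27.37
ee_pos: [0.3899, -0.4744, 0.1846]
tool_rot: [0.0, 0.764, 0.645, -0.0]
force: [0.6, 1.2, -0.3]
opening: 0.034
gripper_force: 0.0
```

View pics/m12.png

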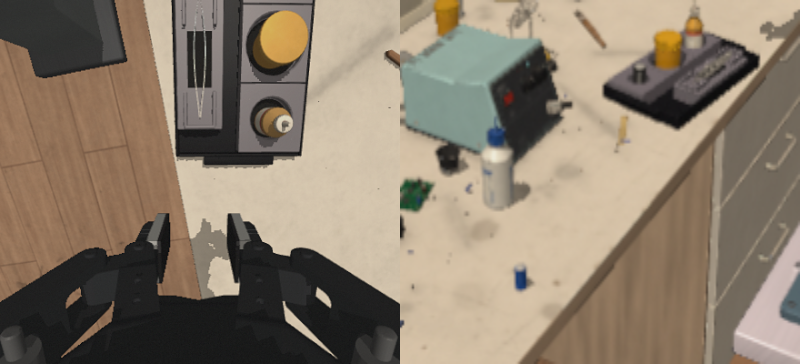

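```bash
python3 -c "
from h import *
c=load('w12')
t=at(c,322,130,.0305);r=np.array([.4125,-.351,.0305]);u=np.array([np.cos(np.radians(80.3)),np.sin(np.radians(80.3)),0])
m=t+.0625*u-r;print('along',m@u,'across',m@[u[1],-u[0],0])
print(bot.finish_job())"
```

```text
along -0.0027067416288739025 across 0.0030935845138677356
the job is handed in; nothing more can be done
None
```

The job is handed in: in the last pictures the jar, small bottle and larger capacitor stand in their wells and the tweezers lie between the rails (about 3 mm off centre each way), the tall bottle and smaller capacitor look undisturbed, and everything is released; the hand-in gave no verdict. My first grasp closed above the jar because the fingertips sit about 31 mm higher than stated, so I measured that by touching the lid (about 42 N) and used the corrected height from then on.

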